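Refit two push-knobs on a feed control box and hold one pressed

ROBOT

A 6-joint arm with a two-finger parallel gripper is mounted at the origin on a cart in front of the work surface, level with it; the furniture and walls round the work are solid. World frame = base frame: x ahead of the robot, y to its left, z up, the work surface at z = 0. Lengths are in m, angles in rad, forces in N, time in s.
With the tool pointing down it reaches from about 0.4 to 0.825 m from the base axis. Payload 7 kg.
Tool frame: the origin (TCP) lies at the very end of the fingers, on their centre line; the grasp point (between the pads) lies 19 mm behind it; z points along the fingers, y is the direction in which the jaws open and shut (so a half turn about z gives the same grasp; the last joint's range is limited). The gripper opens to 85 mm and grips with 20 to 120 N. Pads are 22 mm wide; open, the fingers measure 114 mm over their backs; the gripper's body (76 mm by 85 mm) begins 54 mm behind the grasp point. The pads swing forward as they close: fully open they stand 13 mm farther back than shut.
Start: joints at [1.494, 0.359, 0.012, 0, -1.224, -0.288], TCP at [0.241, 0.631, 0.231] pointing down, gripper open.
Joint ranges: [-3.07, 3.07], [-1.43, 2.12], [-1.02, 1.25], [-3.03, 1.67], [-3.05, -0], [-3.03, 3.03]. Speed limits (rad/s): [2.39, 2.39, 3.01, 3.14, 3.14, 3.14].

INTERFACE

Orientations are given as [roll, pitch, yaw] about the fixed x, y, z axes, in that order (R = Rz(yaw) Ry(pitch) Rx(roll)).
In Python, from bench import get_obs, grab_frame, camera_model, r, finder gives the robot as it stands.
- The arm moves only by the tool arm_command, never from a script. Its argument "steps" is a list of rows, each an object of numbers: "x", "y", "z": the shift along the tool's x, y, z in m; "rx", "ry", "rz": the turn, a rotation vector about the tool's x, y, z in degrees; "jaw": the finger opening in m, from 0 to 0.0854. A call has 1 to 20 rows; each row is the pose to reach, as a shift and turn from the pose measured when the call began, along the tool's axes at that moment; what a row does not reach only later rows make up. A row lasts 1/8 s, in which the tool goes at most 62.5 mm and 10.7 degrees, less where a joint would pass 70% of its speed; a pose out of reach is approached as far as the arm can. A call with a gripper value outside its range is refused whole. The fingers move at their own pace and stop on an object; "force" is the grip in N (left out, the last holds). Time passes only in rows, so rows that repeat a pose let the fingers close. It gives the time, the measured TCP pose, the force and the opening at its end, in the units of the state.
- get_obs(): the state, without advancing time (a new reading comes with each control period).
- grab_frame(name): name is "side" or "top"; returns (picture, depth): 420x560x3 uint8, red, green, blue; 420x560 float32, m along the optical axis (not along the pixel's ray), 0 where there is no reading.
- camera_model(name): a dict with "fov_y" (degrees; the focal length in pixels is half the picture's height over the tangent of half this angle, whatever the lens; pixels are square), "cx", "cy" (the principal point, pixels), "D" ([k1, k2, p1, p2, k3] as OpenCV has them; the pictures are not rectified), "rvec" (rotation vector, rad) and "tvec" (3), from world to camera coordinates, as OpenCV has them. Camera axes: x right, y down, z forward; pixel columns grow to the right and rows downward; lengths in m; the calibration is good to about 2 mm. A picture is of the moment at which its call begins. camera_model takes no time and is no camera call.
- r.hand_in(): hands the job in, once; it reports no verdict.
Trained networks look in the newest picture that a camera, given by its name, has taken for a name from the list of things; names that differ only in an ending like _2 or _b are one class to them, and where a whole thing is asked for, a point or a joint stands for the part that bears it (a point fixed in the world has none). Each returns a list of dicts, best first, with "conf" (0 to 1); they miss things now and then, are a little off and sometimes report something else, mostly with a low value. They report only what shows in the picture. A call takes as long as a camera call. They do not tell look-alikes from the thing itself.
- finder.masks_of(camera, target): "region" (420x560 bool, what is visible of it) and "at" ([column, row] in pixels, amid what is visible of it).
The state is a dict: "time_s": time; "joint_pos": joint angles; "dq": joint speeds; "effort": joint torques, N m; "eef_pos": TCP position; "eef_rot": TCP orientation; "ft_force": force on the tool from outside, world axes, zero at the start; "wrist_torque": the same for the moment, N m; "width": finger opening in m.
Only numpy, scipy, OpenCV 4.12 (cv2) and the standard library are available. Lean on these libraries where they do the work, as an engineer would, in place of code of your own. Each camera call takes 0.05 s, during which the arm holds its last target. There are 200 camera calls.

TASK

The two pointer knobs of the feed control box have come off. Push each knob fully home onto the shaft with the ring of its own colour, turned so that the flat in its bore matches the flat of the shaft: fit the blue knob first and let go of it, then fit the orange knob and press it in against its spring to reset the box. Finish while still holding the orange knob pressed right in, and leave the screwdriver, usb stick and tape roll where they lie.

Things in the scene. Friction and masses are not known exactly. Their poses are not given: they have to be found in the camera images.
- control_box: Grey control box with a black top panel, fixed on the bench, 110 (x) x 190 (y) x 45 mm high. Origin: centre of its underside. Two bare upright D-shafts stand on the panel at y = +52 mm (blue dial ring) and y = -52 mm (orange dial ring) of its frame; the rings are 58 mm across and painted on.
- blue_shaft_tip (a point): Centre of the upper end of the steel D-shaft in the blue ring, 24 mm above the panel (z about 69 mm). Shaft 12 mm across, one flat 3.5 mm from its axis; last 3 mm tapered by 1.8 mm all round. x (level) points from the axis out through the flat; a white line on the black disc at the shaft's foot shows the same way. z up. Turns only stiffly (0.25 Nm). Sprung like the orange one.
- orange_shaft_tip (a point): The same for the D-shaft in the orange ring.
- orange_push (a joint): How far the orange shaft is pushed down into the box: 0 at rest, 0.004 m at its stop. Springy: it starts to move at about 4 N and takes about 12 N at the stop; it springs back when let go.
- blue_knob: Loose knob, bore down: skirt 42 mm across, 18 mm high; on it a blue grip bar 38 (x) x 14 (y) mm, top at 40 mm; 60 g. Origin: centre of underside; x to the bar end with the white pointer line. D-bore from below: 13.4 mm across, 16 mm deep, flat 4.2 mm from the axis at +x. Goes on with x along the shaft tip's x; when home its origin is 16 mm below the tip, 8 mm above the panel (4 if pressed in).
- orange_knob: The same knob with an orange grip bar: bar 38 (x) x 14 (y) mm, white pointer line at +x.
- screwdriver: Yellow screwdriver lying on the bench along its own y, 152 x 24 mm. A bystander: leave alone. Origin: centre of its underside.
- usb_stick: Orange usb stick, 53 x 18 x 8 mm, lying on the bench. A bystander: leave alone. Origin: centre of its underside.
- tape_roll: Roll of black tape lying flat, 59 mm across, 19 mm high. A bystander: leave alone. Origin: centre of its underside.
Mind the look-alikes: they are no part of the job. What is shaped like the blue_knob but red or turquoise is not meant.

How it is judged:
On the way, in this order (a step that is already met when the one before it is completed fails the run):
1. the blue knob is fully on the blue-ringed shaft and let go (z of blue_knob in the frame of blue_shaft_tip below -0.0135 m and horizontal distance between blue_knob and blue_shaft_tip below 0.003 m and angle between the x axis of blue_knob and the x axis of blue_shaft_tip, either way round below 0.3 rad and angle between blue_knob's own z axis and vertical below 0.12 rad and contact force between each of the arm, the fingers and blue_knob below 0.1 N), for 0.2 s.
2. the orange knob is fully on the orange-ringed shaft and pressed in at least 3 of its 4 mm (z of orange_knob in the frame of orange_shaft_tip below -0.0135 m and horizontal distance between orange_knob and orange_shaft_tip below 0.003 m and value of joint orange_push above 0.003 m), for 0.3 s.
At the end, for the whole second after the job is handed in: Both knobs on the shafts of their own colour: at least 13.5 of 16 mm deep, centred to 3 mm, upright to 0.12 rad, flats matched to 0.3 rad; blue one untouched; fingers hold the orange one (over 2 N) with its shaft pushed in over 3 of 4 mm (all of step 1 and all of step 2 and angle between the x axis of orange_knob and the x axis of orange_shaft_tip, either way round below 0.3 rad and angle between orange_knob's own z axis and vertical below 0.12 rad and contact force between the fingers and orange_knob above 2 N); the arm keeps its last pose, push and grip.
It fails at once if a bystander (screwdriver, usb stick or tape roll) is moved by more than 20 mm (distance of any of screwdriver, usb_stick, tape_roll from where it was at the start of the episode above 0.02 m).
It also fails if it takes over 54 s, if anything falls off the work surface, if the arm or the gripper's body presses on something with over 40 N, if the wrist force passes 120 N, or if a joint passes its speed limit or range.

## Working session

There is one attempt and no reset: what is moved stays moved. The work goes in short steps, Python scripts to look and compute and a tool call to move; the robot and the scene stay as the last step left them, time stands still between calls to the robot, and variables do not carry over. Pictures are saved under pics/ and viewed, about 8 in all and at most 12, crops included, and the job is handed in when it is done.

Besides the shell and the picture viewer there is one more tool, called after "Call:" as name(argument=value, ...), one argument or row to a line, values as JSON. arm_command: Moves the arm, as the interface text tells. Its arguments: {"type":"object","properties":{"steps":{"type":"array","items":{"type":"object","properties":{"x":{"type":"number"},"y":{"type":"number"},"z":{"type":"number"},"rx":{"type":"number"},"ry":{"type":"number"},"rz":{"type":"number"},"jaw":{"type":"number"}}}},"force":{"type":"number"}},"required":["steps"]}

```bash
ls; mkdir -p pics; cat > h.py <<'E'
import numpy as np, cv2
from bench import get_obs, grab_frame, camera_model, r, finder
def KD(n):
    c=camera_model(n); f=210/np.tan(np.radians(c["fov_y"])/2)
    K=np.array([[f,0,c["cx"]],[0,f,c["cy"]],[0,0,1]]); R=cv2.Rodrigues(np.array(c["rvec"],float))[0]
    return K,np.array(c["D"],float),R,np.array(c["tvec"],float)
def cloud(n,depth):
    K,D,R,t=KD(n); v,u=np.mgrid[0:420,0:560]
    p=cv2.undistortPoints(np.stack([u.ravel(),v.ravel()],1).astype(float)[:,None],K,D)[:,0]
    z=depth.ravel(); P=np.c_[p*z[:,None],z]
    W=(P-t)@R; W[z<=0]=np.nan
    return W.reshape(420,560,3)
def onplane(n,uv,h):
    K,D,R,t=KD(n); p=cv2.undistortPoints(np.array(uv,float).reshape(-1,1,2),K,D)[:,0]
    d=np.c_[p,np.ones(len(p))]@R; c=-R.T@t
    return c+d*((h-c[2])/d[:,2])[:,None]
def proj(n,X):
    K,D,R,t=KD(n); return cv2.projectPoints(np.array(X,float).reshape(-1,1,3),cv2.Rodrigues(R)[0],t,K,D)[0][:,0]
def save(n,img,box=None,s=1):
    if box: x0,y0,x1,y1=box; img=img[y0:y1,x0:x1]
    img=cv2.resize(img,None,fx=s,fy=s,interpolation=cv2.INTER_CUBIC)
    cv2.imwrite(f"pics/{n}.png",img[:,:,::-1])
E
python3 - <<'E'
from h import *
o=get_obs(); print(o)
ims=[]
for n in("top","side"):
    i,d=grab_frame(n); np.savez(f"{n}0.npz",i=i,d=d); save(n+"0",i,s=1.4)
    K,D,R,t=KD(n); print(n,K[0,0],-R.T@t)
    W=cloud(n,d)
    for T in("control_box","blue_knob","orange_knob","blue_shaft_tip","orange_shaft_tip","screwdriver","usb_stick","tape_roll"):
        for m in finder.masks_of(n,T)[:4]:
            w=W[m["region"]]; print(T,round(m["conf"],2),np.round(m["at"]),m["region"].sum(),np.nanmedian(w,0).round(3),np.nanpercentile(w[:,2],97).round(3), np.median(i[m["region"]],0))
E
```

```text
pics
{'time_s': 0.0, 'joint_pos': array([ 1.49409698e+00,  3.59380694e-01,  1.10854243e-02, -3.67989462e-04,
       -1.22408213e+00, -2.88087961e-01]), 'dq': array([-0.00021665,  0.00238123, -0.00136193,  0.00115825, -0.00095407,
        0.00136652]), 'effort': array([ 5.18491822e-05, -5.83322883e+01,  2.93409956e+01,  6.93641827e+00,
       -6.19532308e-03,  2.06514392e-05]), 'eef_pos': array([0.24066233, 0.63014074, 0.23037602]), 'eef_rot': array([ 3.13997844e+00, -1.17581298e-04, -3.64912529e-01]), 'ft_force': array([-0.3498034 , -0.11274188,  0.34726068]), 'wrist_torque': array([-0.03134513,  0.06600763, -0.03488074]), 'width': 0.0857486123367165}
top 424.5440316246386 [ 0.32309628 -0.0026198   0.9931151 ]
control_box 0.59 [286. 196.] 4007 [ 0.511 -0.002  0.046] 0.049 [61. 65. 63.]
blue_knob 0.6 [413. 234.] 285 [ 0.421 -0.287  0.02 ] 0.043 [233.  56.  53.]
blue_knob 0.55 [408. 198.] 284 [ 0.498 -0.282  0.021] 0.042 [45. 56. 80.]
orange_knob 0.51 [170. 194.] 283 [0.515 0.27  0.02 ] 0.042 [85. 54. 44.]
blue_shaft_tip 0.66 [233. 260.] 166 [0.368 0.118 0.008] 0.011 [237.  125.   65.5
[... 581 characters left out ...]
  0.62693854]
control_box 0.94 [301. 225.] 3545 [ 0.517 -0.036  0.045] 0.049 [69. 83. 80.]
blue_knob 0.83 [271. 339.] 561 [ 0.425 -0.3    0.019] 0.042 [187.  60.  59.]
blue_knob 0.79 [272. 305.] 497 [ 0.445 -0.226  0.021] 0.041 [ 58. 141. 140.]
orange_knob 0.66 [284. 159.] 223 [0.52  0.269 0.02 ] 0.041 [89. 67. 41.]
orange_shaft_tip 0.73 [307. 228.] 203 [ 0.526 -0.057  0.047] 0.069 [120.  95.  71.]
screwdriver 0.87 [369. 316.] 594 [ 0.61  -0.271  0.02 ] 0.025 [199. 182.  94.]
usb_stick 0.62 [242. 258.] 542 [ 0.382 -0.099  0.017] 0.021 [47. 50. 46.]
usb_stick 0.57 [233. 206.] 90 [0.371 0.115 0.008] 0.01 [214. 137.  90.]
tape_roll 0.95 [241. 258.] 557 [ 0.382 -0.097  0.017] 0.021 [47. 52. 48.]
```

View pics/top0.png

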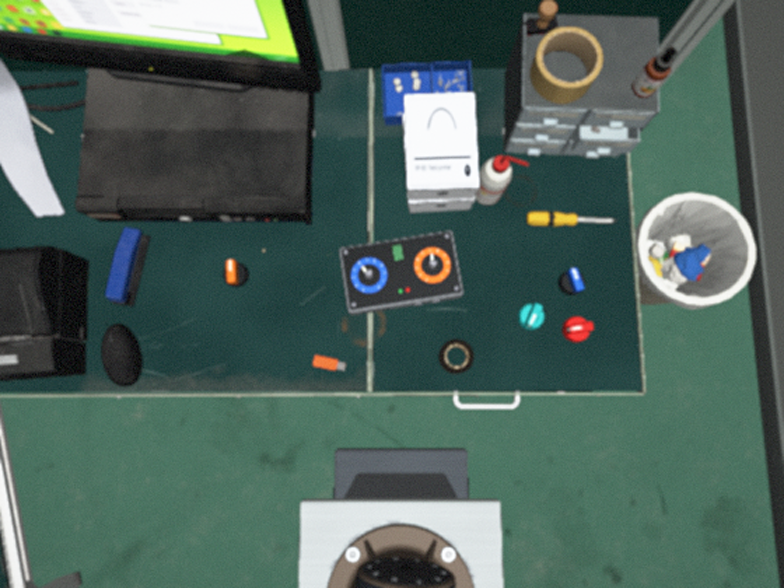

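View pics/side0.png

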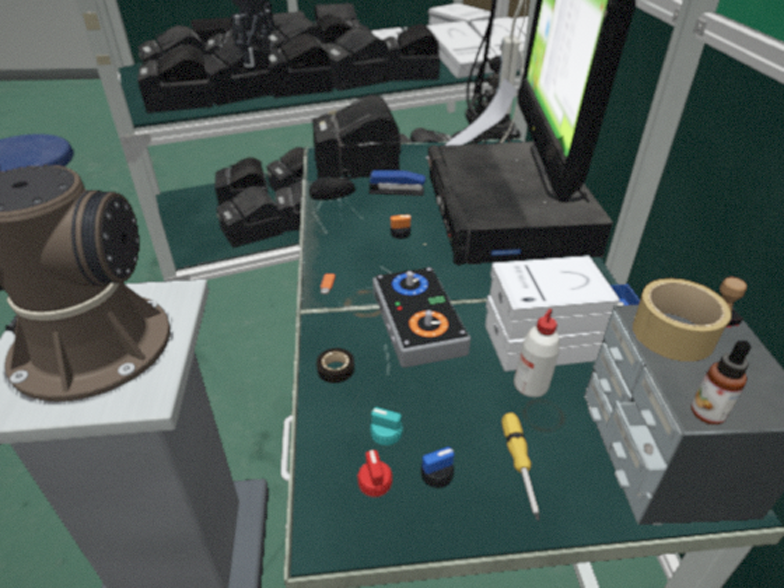

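```bash
python3 - <<'E'
from h import *
a=np.load("top0.npz")["i"]
c=[a[180:216,390:426],a[175:213,150:188],a[172:216,242:290],a[166:210,285:333]]
save("crop0",np.hstack([np.vstack([cv2.resize(k,(380,290),interpolation=cv2.INTER_CUBIC) for k in c[j:j+2]]) for j in(0,2)]))
E
```

```text
(no output)
```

View pics/crop0.png

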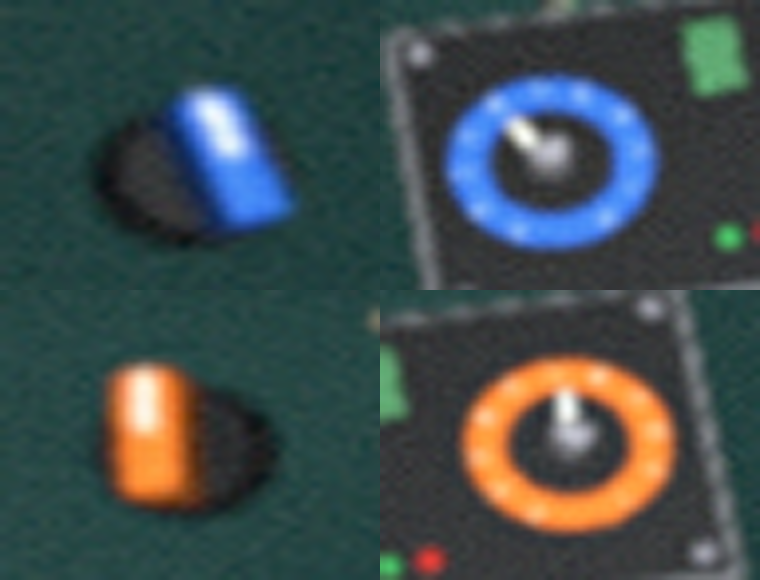

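Top view: the blue knob is at (408,198), not the turquoise (380,226) or red (413,235) ones. The blue stapler is at (90,190). The orange knob is at (168,194), not the usb stick at (234,259). The blue ring is at (263,196) with its line pointing up-left, and the orange ring at (309,188) with its line pointing up. The crop confirms these choices.

```bash
cat >> h.py <<'E'
from scipy.optimize import minimize
def avg(n,k=3): return np.mean([grab_frame(n)[0].astype(float) for _ in range(k)],0)
def hsvf(a): return cv2.cvtColor((a/255).astype(np.float32),cv2.COLOR_RGB2HSV)
def hue(a,col):
    q=hsvf(a); h,s,v=q[...,0],q[...,1],q[...,2]
    return ((abs(h-(217 if col=="blue" else 22))<22)&(s>.5)&(v>.3))
def boxhull(n,p,z0,S=4):   # soft silhouette of bar, p=x,y,yaw ; z0 = knob underside height
    c,s=np.cos(p[2]),np.sin(p[2]); X=[[p[0]+c*a-s*b,p[1]+s*a+c*b,z0+h] for a in(-.019,.019) for b in(-.007,.007) for h in(.018,.040)]
    return cv2.convexHull(proj(n,X).astype(np.float32))[:,0]
def fitbar(n,a,col,p0,z0,win=22):
    u,v=proj(n,[p0[0],p0[1],z0+.03])[0].round().astype(int); y0,x0=v-win,u-win
    sub=a[y0:v+win,x0:u+win]; m=hue(sub,col)|((sub.min(2)>140))
    nl,lab,st,_=cv2.connectedComponentsWithStats(m.astype(np.uint8)); k=1+np.argmax(st[1:,4]); m=(lab==k).astype(float)
    def cost(p):
        im=np.zeros((2*win*8,2*win*8),np.uint8); H=boxhull(n,p,z0)
        cv2.fillConvexPoly(im,np.round(((H-[x0,y0]+.5)*8-.5)*16).astype(np.int32),255,shift=4)
        f=cv2.resize(im,(2*win,2*win),interpolation=cv2.INTER_AREA)/255.
        return ((f-m)**2).sum()/m.sum()
    best=None
    for yaw in np.arange(0,np.pi,np.pi/6) if p0[2] is None else [p0[2]]:
        q=minimize(cost,[p0[0],p0[1],yaw],method="Nelder-Mead",options=dict(initial_simplex=np.array([p0[0],p0[1],yaw])+np.array([[0,0,0],[.008,0,0],[0,.008,0],[0,0,.3]])))
        if best is None or q.fun<best.fun: best=q
    return best.x,best.fun
def ring(n,a,col,p0):
    W=onplane(n,np.stack(np.meshgrid(np.arange(560),np.arange(420)),-1).reshape(-1,2),.045).reshape(420,560,3)
    m=hue(a,col)&(np.hypot(W[...,0]-p0[0],W[...,1]-p0[1])<.04)
    P=W[m][:,:2]
    def cost(c):  # annulus: outer 29
        rr=np.hypot(*(P-c[:2]).T); return np.var(rr)
    hull=cv2.convexHull(P.astype(np.float32))[:,0]; 
    c0=np.array(cv2.minEnclosingCircle(hull)[0]); c=minimize(cost,c0,method="Nelder-Mead",options=dict(xatol=1e-5,fatol=1e-12)).x
    d=W[...,:2]-c; rr=np.hypot(d[...,0],d[...,1]); w=np.clip(a.min(2)-110,0,None)*((rr>.009)&(rr<.019))
    g=(d*w[...,None]).sum((0,1))
    return c,c0,np.degrees(np.arctan2(g[1],g[0])),w.sum()
E
python3 - <<'E'
from h import *
for n in("top","side"):
    a=avg(n,4); np.save(n+"a.npy",a)
    for col,k,s in(("blue",(.50,-.275),(.506,.052)),("orange",(.52,.27),(.525,-.052))):
        p,f=fitbar(n,a,col,(*k,None),0.); print(n,col,"bar",p.round(4),np.degrees(p[2]).round(1),round(f,3))
        c,c0,ang,w=ring(n,a,col,s); print("   ring",c.round(4),c0.round(4),"line",ang.round(1),w.round())
    d=np.load(n+"0.npz")["d"]; W=cloud(n,d)
    for s in((.506,.052),(.525,-.052)):
        w=W[(np.hypot(W[...,0]-s[0],W[...,1]-s[1])<.03)&(W[...,2]>.064)]; print("   tip",len(w),w.mean(0).round(4))
E
```

```text
top blue bar [ 0.5018 -0.2904  3.4337] 196.7 0.118
   ring [0.5085 0.0495] [0.5084 0.0492] line 39.1 1042.0
top orange bar [0.5179 0.2779 0.0568] 3.3 0.04
   ring [ 0.5247 -0.0536] [ 0.5245 -0.0534] line 2.1 1108.0
   tip 18 [0.5062 0.0484 0.0684]
   tip 20 [ 0.5227 -0.0535  0.0684]
side blue bar [ 0.5033 -0.2867  0.3094] 17.7 0.064
   ring [0.5106 0.0518] [0.511  0.0508] line 47.6 476.0
side orange bar [ 0.5201  0.2774 -0.0974] -5.6 0.102
   ring [ 0.5271 -0.0515] [ 0.5269 -0.0519] line 22.6 858.0
   tip 16 [0.5109 0.046  0.068 ]
   tip 22 [ 0.5258 -0.0562  0.0673]
```

```bash
python3 - <<'E'
from h import *
from scipy.ndimage import map_coordinates
th=np.radians(np.arange(-30,91,3))
for n in("top","side"):
    a=np.load(n+"a.npy"); g=a.min(2)
    for col,s in(("blue",(.506,.052)),("orange",(.525,-.052))):
        c=ring(n,a,col,s)[0]
        cyl=[[c[0]+.006*np.cos(t),c[1]+.006*np.sin(t),z] for t in np.linspace(0,6.28,16) for z in(.045,.069)]
        mk=np.zeros((420,560),np.uint8); cv2.fillConvexPoly(mk,cv2.convexHull(proj(n,cyl).round().astype(np.int32)),255); 
        for h in(.045,.047):
            out=[]
            for t in th:
                P=[[c[0]+q*np.cos(t),c[1]+q*np.sin(t),h] for q in np.linspace(.009,.017,9)]
                uv=proj(n,P); v=map_coordinates(g,[uv[:,1],uv[:,0]],order=1); m=map_coordinates(mk.astype(float),[uv[:,1],uv[:,0]],order=1)<60
                out.append(v[m].mean() if m.sum()>3 else 0)
            print(n,col,h,dict(zip(np.degrees(th).round().astype(int).tolist(),np.round(out).astype(int).tolist())))
a=np.load("topa.npy").astype(np.uint8);b=np.load("sidea.npy").astype(np.uint8)
f=lambda i,u,v:cv2.resize(i[v-13:v+13,u-17:u+17],(390,298),interpolation=cv2.INTER_CUBIC)
u=lambda n,s:proj(n,[*s,.045])[0].round().astype(int)
save("shafts",np.vstack([np.hstack([f(i,*u(n,s)) for s in((.509,.05),(.525,-.053))]) for n,i in(("top",a),("side",b))]))
E
```

```text
top blue 0.045 {-30: 53, -27: 53, -24: 53, -21: 54, -18: 52, -15: 53, -12: 54, -9: 54, -6: 54, -3: 52, 0: 51, 3: 50, 6: 49, 9: 51, 12: 57, 15: 68, 18: 82, 21: 98, 24: 123, 27: 151, 30: 177, 33: 202, 36: 216, 39: 220, 42: 215, 45: 202, 48: 181, 51: 156, 54: 130, 57: 111, 60: 91, 63: 75, 66: 69, 69: 62, 72: 57, 75: 54, 78: 52, 81: 51, 84: 53, 87: 53, 90: 52}
top blue 0.047 {-30: 53, -27: 53, -24: 53, -21: 53, -18: 53, -15: 54, -12: 54, -9: 55, -6: 54, -3: 53, 0: 51, 3: 50, 6: 50, 9: 52, 12: 56, 15: 66, 18: 79, 21: 98, 24: 122, 27: 148, 30: 173, 33: 196, 36: 212, 39: 216, 42: 213, 45: 202, 48: 184, 51: 160, 54: 140, 57: 116, 60: 95, 63: 84, 66: 72, 69: 64, 72: 59, 75: 55, 78: 52, 81: 53, 84: 53, 87: 53, 90: 52}
top orange 0.045 {-30: 55, -27: 57, -24: 59, -21: 67, -18: 80, -15: 94, -12: 120, -9: 151, -6: 181, -3: 198, 0: 215, 3: 225, 6: 209, 9: 189, 12: 170, 15: 142, 18: 111, 21: 88, 24: 77, 27: 65, 30: 58, 33: 55, 36: 53, 39: 53, 42: 54, 45: 54, 48: 54, 51: 54, 54: 55, 57: 54, 60: 53, 63: 53, 66: 54, 69: 54, 72: 55, 75: 56, 78: 56, 81: 55, 84: 55, 87: 55, 90: 55}
top orange 0.047 {-30:
[... 1027 characters left out ...]
}
side orange 0.045 {-30: 55, -27: 63, -24: 74, -21: 90, -18: 106, -15: 122, -12: 136, -9: 149, -6: 162, -3: 175, 0: 188, 3: 191, 6: 185, 9: 177, 12: 169, 15: 154, 18: 140, 21: 125, 24: 109, 27: 88, 30: 75, 33: 60, 36: 53, 39: 49, 42: 47, 45: 0, 48: 0, 51: 0, 54: 0, 57: 0, 60: 0, 63: 0, 66: 0, 69: 0, 72: 0, 75: 0, 78: 0, 81: 0, 84: 0, 87: 0, 90: 0}
side orange 0.047 {-30: 101, -27: 116, -24: 130, -21: 142, -18: 154, -15: 166, -12: 178, -9: 190, -6: 185, -3: 177, 0: 169, 3: 161, 6: 151, 9: 137, 12: 122, 15: 101, 18: 87, 21: 75, 24: 65, 27: 56, 30: 53, 33: 51, 36: 51, 39: 51, 42: 53, 45: 0, 48: 0, 51: 0, 54: 0, 57: 0, 60: 0, 63: 0, 66: 0, 69: 0, 72: 0, 75: 0, 78: 0, 81: 0, 84: 0, 87: 0, 90: 0}
```

View pics/shafts.png

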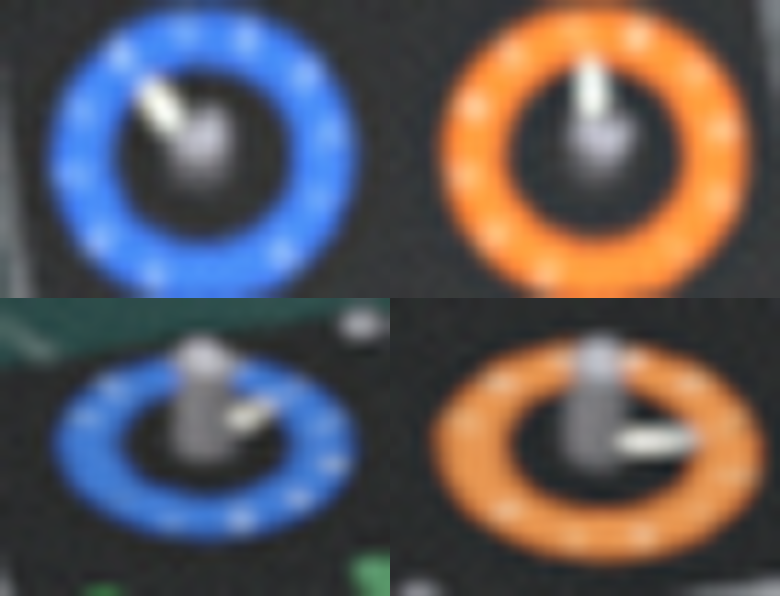

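```bash
cat >> h.py <<'E'
from scipy.spatial.transform import Rotation as Ro
def move(x,y,z,yaw):
    o=get_obs(); R0=Ro.from_euler("xyz",o["eef_rot"]); p=R0.inv().apply(np.array([x,y,z])-o["eef_pos"])
    rv=np.degrees((R0.inv()*Ro.from_euler("xyz",[np.pi,0,np.radians(yaw)])).as_rotvec())
    print("t",round(o["time_s"],2),"pos",o["eef_pos"].round(4),"yaw",np.degrees(o["eef_rot"]).round(1),"w",round(o["width"],4),"F",o["ft_force"].round(1),"| shift",p.round(4),"rv",rv.round(1))
E
python3 -c "
from h import *
move(.47,.1,.2,17);move(.5025,-.2885,.12,17);move(.5025,-.2885,.0195,17)"
```

```text
t 1.3 pos [0.2408 0.6305 0.2313] yaw [180.    0.  -20.9] w 0.0857 F [ 0.3  0.  -0.7] | shift [0.4034 0.4139 0.0313] rv [  0.    0.  -37.9]
t 1.3 pos [0.2408 0.6305 0.2313] yaw [180.    0.  -20.9] w 0.0857 F [ 0.3  0.  -0.7] | shift [0.5723 0.7652 0.1113] rv [  0.    0.  -37.9]
t 1.3 pos [0.2408 0.6305 0.2313] yaw [180.    0.  -20.9] w 0.0857 F [ 0.3  0.  -0.7] | shift [0.5723 0.7652 0.2118] rv [  0.    0.  -37.9]
```

Call:
arm_command(
  steps=[
    {"x":0.403,"y":0.414,"z":0.031,"rz":-37.9,"jaw":0.05},
    {"x":0.403,"y":0.414,"z":0.031,"rz":-37.9,"jaw":0.05},
    {"x":0.403,"y":0.414,"z":0.031,"rz":-37.9,"jaw":0.05},
    {"x":0.403,"y":0.414,"z":0.031,"rz":-37.9,"jaw":0.05},
    {"x":0.403,"y":0.414,"z":0.031,"rz":-37.9,"jaw":0.05},
    {"x":0.403,"y":0.414,"z":0.031,"rz":-37.9,"jaw":0.05},
    {"x":0.403,"y":0.414,"z":0.031,"rz":-37.9,"jaw":0.05},
    {"x":0.403,"y":0.414,"z":0.031,"rz":-37.9,"jaw":0.05},
    {"x":0.403,"y":0.414,"z":0.031,"rz":-37.9,"jaw":0.05},
    {"x":0.572,"y":0.765,"z":0.111,"rz":-37.9,"jaw":0.05},
    {"x":0.572,"y":0.765,"z":0.111,"rz":-37.9,"jaw":0.05},
    {"x":0.572,"y":0.765,"z":0.111,"rz":-37.9,"jaw":0.05},
    {"x":0.572,"y":0.765,"z":0.111,"rz":-37.9,"jaw":0.05},
    {"x":0.572,"y":0.765,"z":0.111,"rz":-37.9,"jaw":0.05},
    {"x":0.572,"y":0.765,"z":0.111,"rz":-37.9,"jaw":0.05},
    {"x":0.572,"y":0.765,"z":0.111,"rz":-37.9,"jaw":0.05},
    {"x":0.572,"y":0.765,"z":0.111,"rz":-37.9,"jaw":0.05},
    {"x":0.572,"y":0.765,"z":0.111,"rz":-37.9,"jaw":0.05},
    {"x":0.572,"y":0.765,"z":0.111,"rz":-37.9,"jaw":0.05},
  ],
)

```text
validation failed for argument at $.st...
```

```bash
python3 -c "
from h import *
move(.5025,-.2885,.0195,17)
a=avg('side',2);b=avg('top',2)
save('s1',np.hstack([a[250:370,230:350],b[140:260,350:470]]).astype(np.uint8),s=3.3)"
```

```text
t 1.3 pos [0.2408 0.6305 0.2313] yaw [180.    0.  -20.9] w 0.0857 F [ 0.3  0.  -0.7] | shift [0.5723 0.7652 0.2118] rv [  0.    0.  -37.9]
```

View pics/s1.png

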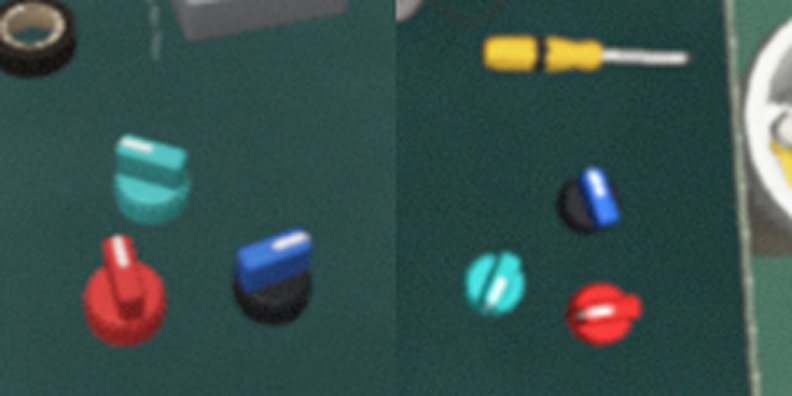

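The call was refused and the arm did not move. The picture shows the blue knob lying as before, with the turquoise and red ones beside it. I'll try a shorter call.

Call:
arm_command(
  steps=[
    {"x":0.06,"y":0.06,"z":0.005,"rz":-8,"jaw":0.05},
  ],
)

```text
validation failed for argument at $.st...
```

Call:
arm_command(
  steps=[
    {"x":0.06,"y":0.06,"z":0.005,"rx":0,"ry":0,"rz":-8,"jaw":0.05},
  ],
)

```text
time_s: 1.62
eef_pos: [0.2656, 0.5753, 0.2264]
eef_rot: [3.141, -0.0, -0.22]
ft_force: [1.9, -1.6, 0.1]
width: 0.0698
```

All seven keys are needed in each row.

```bash
python3 -c "
from h import *
move(.47,.1,.2,17);move(.5025,-.2885,.1,17)"
```

```text
t 1.62 pos [0.2656 0.5753 0.2264] yaw [180.   -0.  -12.6] w 0.0698 F [ 1.9 -1.6  0.1] | shift [0.3032 0.4193 0.0267] rv [  0.   -0.  -29.6]
t 1.62 pos [0.2656 0.5753 0.2264] yaw [180.   -0.  -12.6] w 0.0698 F [ 1.9 -1.6  0.1] | shift [0.4196 0.7913 0.1269] rv [  0.   -0.  -29.6]
```

Call:
arm_command(
  steps=[
    {"x":0.303,"y":0.419,"z":0.027,"rx":0,"ry":0,"rz":-29.6,"jaw":0.05},
    {"x":0.303,"y":0.419,"z":0.027,"rx":0,"ry":0,"rz":-29.6,"jaw":0.05},
    {"x":0.303,"y":0.419,"z":0.027,"rx":0,"ry":0,"rz":-29.6,"jaw":0.05},
    {"x":0.303,"y":0.419,"z":0.027,"rx":0,"ry":0,"rz":-29.6,"jaw":0.05},
    {"x":0.303,"y":0.419,"z":0.027,"rx":0,"ry":0,"rz":-29.6,"jaw":0.05},
    {"x":0.303,"y":0.419,"z":0.027,"rx":0,"ry":0,"rz":-29.6,"jaw":0.05},
    {"x":0.303,"y":0.419,"z":0.027,"rx":0,"ry":0,"rz":-29.6,"jaw":0.05},
    {"x":0.303,"y":0.419,"z":0.027,"rx":0,"ry":0,"rz":-29.6,"jaw":0.05},
    {"x":0.42,"y":0.791,"z":0.127,"rx":0,"ry":0,"rz":-29.6,"jaw":0.05},
    {"x":0.42,"y":0.791,"z":0.127,"rx":0,"ry":0,"rz":-29.6,"jaw":0.05},
    {"x":0.42,"y":0.791,"z":0.127,"rx":0,"ry":0,"rz":-29.6,"jaw":0.05},
    {"x":0.42,"y":0.791,"z":0.127,"rx":0,"ry":0,"rz":-29.6,"jaw":0.05},
    {"x":0.42,"y":0.791,"z":0.127,"rx":0,"ry":0,"rz":-29.6,"jaw":0.05},
    {"x":0.42,"y":0.791,"z":0.127,"rx":0,"ry":0,"rz":-29.6,"jaw":0.05},
    {"x":0.42,"y":0.791,"z":0.127,"rx":0,"ry":0,"rz":-29.6,"jaw":0.05},
    {"x":0.42,"y":0.791,"z":0.127,"rx":0,"ry":0,"rz":-29.6,"jaw":0.05},
    {"x":0.42,"y":0.791,"z":0.127,"rx":0,"ry":0,"rz":-29.6,"jaw":0.05},
  ],
)

```text
time_s: 3.75
eef_pos: [0.5027, -0.2883, 0.0998]
eef_rot: [3.141, 0.0, 0.296]
ft_force: [-0.1, 0.7, -0.1]
width: 0.0502
```

```bash
python3 -c "
from h import *
move(.5025,-.2885,.0195,17)
a=avg('side',2);b=avg('top',2)
print(fitbar('side',a,'blue',(.5025,-.2885,.3),0.))
save('s2',np.hstack([a[200:370,200:350],b[110:280,330:480]]).astype(np.uint8),s=2.6)"
```

```text
t 3.75 pos [ 0.5027 -0.2883  0.0998] yaw [180.   0.  17.] w 0.0502 F [-0.1  0.7 -0.1] | shift [-0.0002  0.0001  0.0803] rv [ 0.  0. -0.]
(array([ 0.50318002, -0.28697585,  0.29769408]), np.float64(0.07221014599907334))
```

View pics/s2.png

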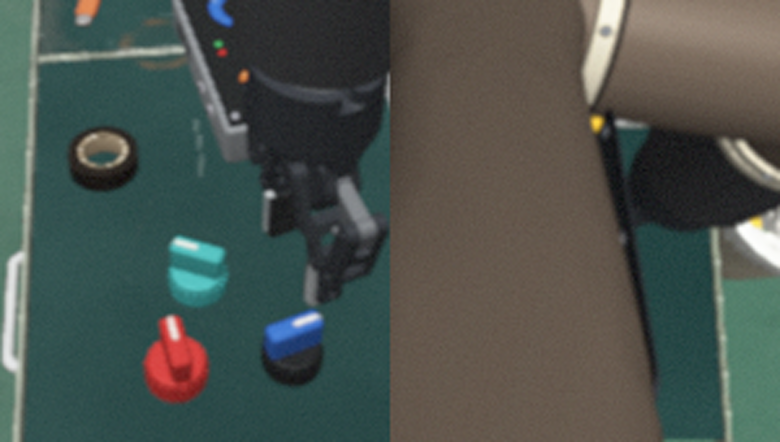

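Side view: the gripper stands above the blue knob, fingers straddling its bar. The top camera is blocked by the arm. Next: descend, close and lift.

Call:
arm_command(
  force=50,
  steps=[
    {"x":0,"y":0,"z":0.04,"rx":0,"ry":0,"rz":0,"jaw":0.05},
    {"x":0,"y":0,"z":0.079,"rx":0,"ry":0,"rz":0,"jaw":0.05},
    {"x":0,"y":0,"z":0.079,"rx":0,"ry":0,"rz":0,"jaw":0.05},
    {"x":0,"y":0,"z":0.079,"rx":0,"ry":0,"rz":0,"jaw":0.005},
    {"x":0,"y":0,"z":0.079,"rx":0,"ry":0,"rz":0,"jaw":0.005},
    {"x":0,"y":0,"z":0.079,"rx":0,"ry":0,"rz":0,"jaw":0.005},
    {"x":0,"y":0,"z":0.079,"rx":0,"ry":0,"rz":0,"jaw":0.005},
    {"x":0,"y":0,"z":0.079,"rx":0,"ry":0,"rz":0,"jaw":0.005},
    {"x":0,"y":0,"z":0.079,"rx":0,"ry":0,"rz":0,"jaw":0.005},
  ],
)

```text
time_s: 5.08
eef_pos: [0.5049, -0.2877, 0.0235]
eef_rot: [3.139, -0.004, 0.299]
ft_force: [0.3, 2.1, 7.6]
width: 0.013
```

```bash
python3 -c "
from h import *
a=avg('side',2); print(fitbar('side',a,'blue',(.5025,-.2885,.3),0.))
move(.509,-.17,.13,39);move(.5095,.0507,.11,39)"
```

```text
(array([ 0.49263276, -0.28563199,  1.33793798]), np.float64(0.8604058968492573))
t 5.17 pos [ 0.5049 -0.2877  0.0235] yaw [179.8  -0.2  17.1] w 0.0126 F [0.3 2.1 7.7] | shift [ 0.039  -0.111  -0.1066] rv [  0.2  -0.2 -21.9]
t 5.17 pos [ 0.5049 -0.2877  0.0235] yaw [179.8  -0.2  17.1] w 0.0126 F [0.3 2.1 7.7] | shift [ 0.1043 -0.3219 -0.087 ] rv [  0.2  -0.2 -21.9]
```

Call:
arm_command(
  steps=[
    {"x":0,"y":0,"z":-0.05,"rx":0,"ry":0,"rz":0,"jaw":0.005},
    {"x":0.039,"y":-0.111,"z":-0.107,"rx":0,"ry":0,"rz":-10,"jaw":0.005},
    {"x":0.039,"y":-0.111,"z":-0.107,"rx":0,"ry":0,"rz":-22,"jaw":0.005},
    {"x":0.039,"y":-0.111,"z":-0.107,"rx":0,"ry":0,"rz":-22,"jaw":0.005},
    {"x":0.104,"y":-0.322,"z":-0.1,"rx":0,"ry":0,"rz":-22,"jaw":0.005},
    {"x":0.104,"y":-0.322,"z":-0.1,"rx":0,"ry":0,"rz":-22,"jaw":0.005},
    {"x":0.104,"y":-0.322,"z":-0.1,"rx":0,"ry":0,"rz":-22,"jaw":0.005},
    {"x":0.104,"y":-0.322,"z":-0.1,"rx":0,"ry":0,"rz":-22,"jaw":0.005},
    {"x":0.104,"y":-0.322,"z":-0.1,"rx":0,"ry":0,"rz":-22,"jaw":0.005},
    {"x":0.104,"y":-0.322,"z":-0.1,"rx":0,"ry":0,"rz":-22,"jaw":0.005},
    {"x":0.104,"y":-0.322,"z":-0.1,"rx":0,"ry":0,"rz":-22,"jaw":0.005},
    {"x":0.104,"y":-0.322,"z":-0.1,"rx":0,"ry":0,"rz":-22,"jaw":0.005},
  ],
)

```text
time_s: 6.68
eef_pos: [0.5091, 0.0498, 0.123]
eef_rot: [3.137, -0.003, 0.681]
ft_force: [0.4, 0.9, -0.5]
width: 0.013
```

```bash
python3 -c "
from h import *
move(.5095,.0507,.085,39)
a=avg('side',3);b=avg('top',3);np.save('sb.npy',a);np.save('tb.npy',b)
print(fitbar('side',a,'blue',(.5095,.0507,.68),.1))
f=lambda i,u,v:cv2.resize(i[v-30:v+30,u-30:u+30],(396,396),interpolation=cv2.INTER_CUBIC)
save('s3',np.hstack([f(i,*proj(n,[.51,.05,.09])[0].round().astype(int)) for n,i in(('side',a.astype(np.uint8)),('top',b.astype(np.uint8)))]))"
```

```text
t 6.67 pos [0.5091 0.0498 0.123 ] yaw [179.8  -0.2  39. ] w 0.013 F [ 0.4  0.9 -0.5] | shift [ 0.0008 -0.0006  0.038 ] rv [ 0.2 -0.2  0. ]
(array([0.49857675, 0.04203358, 1.37136355]), np.float64(0.4202600014364721))
```

View pics/s3.png

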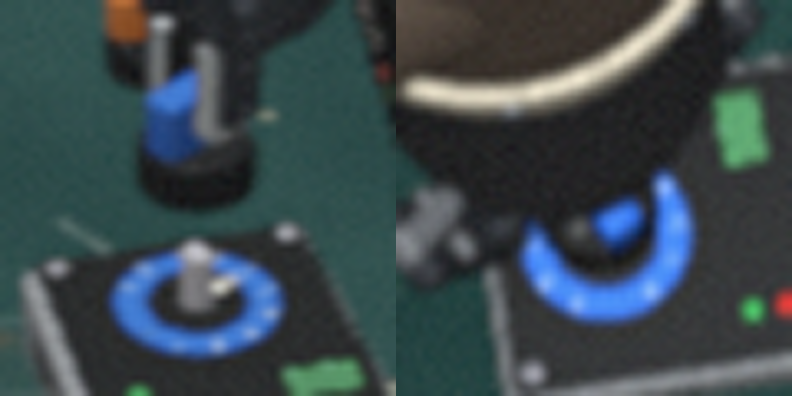

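The knob is held over the blue shaft (side crop: skirt centre about column 196, shaft about 195). I'll measure the skirt against the ring in the same camera.

```bash
cat >> h.py <<'E'
def fitskirt(n,a,x,y,z0,win=26,show=None,fn=None):
    u,v=proj(n,[x,y,z0])[0].round().astype(int); y0,x0=v-win,u-win; sub=a[y0:v+win,x0:u+win]; S=8
    q=hsvf(sub); t=np.linspace(0,2*np.pi,40)
    dark=((sub.max(2)<58)).astype(float) if fn is None else fn(sub).astype(float)
    def sil(p):
        X=[[p[0]+.021*np.cos(k),p[1]+.021*np.sin(k),z0+h] for k in t for h in(0,.018)]
        H=cv2.convexHull(proj(n,X).astype(np.float32))[:,0]; im=np.zeros((2*win*S,2*win*S),np.uint8)
        cv2.fillConvexPoly(im,np.round(((H-[x0,y0]+.5)*S-.5)*16).astype(np.int32),255,shift=4); return cv2.resize(im,(2*win,2*win),interpolation=cv2.INTER_AREA)/255.
    vb=proj(n,[x,y,z0+.012])[0][1]-y0   # only rows below the mid of skirt
    wt=np.zeros_like(dark); wt[int(vb):int(vb)+14]=1
    q=minimize(lambda p:(wt*(sil(p)-dark)**2).sum(),[x,y],method="Nelder-Mead",options=dict(initial_simplex=[[x,y],[x+.006,y],[x,y+.006]]))
    if show: 
        s=sil(q.x)>.5; e=s^cv2.erode(s.astype(np.uint8),np.ones((3,3))).astype(bool); o=sub.copy(); o[e]=[255,0,255]; save(show,np.hstack([o,np.repeat(dark[...,None]*255,3,2)]).astype(np.uint8),s=7)
    return q.x,q.fun
E
python3 -c "
from h import *
a=np.load('sb.npy')
u,v=proj('side',[.509,.05,.1])[0].round().astype(int); print(u,v)
for vv in range(v-12,v+14,2): print(vv,a[vv,u-14:u+15].max(1).round().astype(int))
for z in (.0975,.0995,.1015): print(z,fitskirt('side',a,.509,.05,z,show='s4'))"
```

```text
292 183
171 [ 82  80  80  81  80  78  87 140 184 205 209 211 211 205 176 132 116  96
  66  46  40  36  37  40  63  80  81  77  78]
173 [ 79  79  79  80  81  78  90 127 159 176 192 192 172 150 124 116 118  98
  64  44  38  45  52  51  76  95  92  80  79]
175 [ 78  81  79  79  79  79  85 111 131 134 131 122 114 111 115 119 119  98
  66  44  44  56  70  79  90  97  93  83  80]
177 [ 77  77  80  80  77  71  73 106 128 130 127 119 114 110 108 112 113 106
  97  87  64  57  58  70  76  79  80  78  78]
179 [ 79  80  78  79  75  62  57  93 122 127 123 118 110 105  92  78  63  57
  52  46  48  43  41  50  70  79  84  80  78]
181 [78 73 78 77 73 61 36 39 47 71 84 83 71 56 52 45 45 48 48 44 41 33 29 49
 68 82 80 79 80]
183 [77 76 76 76 74 60 36 25 31 31 32 34 37 42 39 37 35 30 27 32 30 27 26 47
 70 78 82 81 80]
185 [74 78 79 78 76 66 49 32 28 31 22 31 26 28 27 27 30 28 31 27 28 25 32 59
 77 82 84 80 80]
187 [75 76 75 72 76 75 73 62 49 35 29 30 20 27 23 24 26 26 27 34 38 53 69 77
 82 82 81 80 80]
189 [76 77 74 75 76 76 78 77 74 74 72 68 65 64 57 57 62 67 75 75 78 80 81 79
 79 81 81 79 79]
191 [ 75  75  73  78  76  76  74  75  77  76  76  75  75  79  76  77  79  79
  79  77  80  78  75  72  67  60  78 121 141]
193 [ 91  82  76  75  74  72  72  74  71  72  64  62  69 102 119 101  68  51
  48  46  48  45  47  47  46  48  58  91 105]
195 [ 81  74  60  50  51  47  51  69  87 112 136 151 162 179 197 194 168 142
 139 125 102  75  52  49  49  44  45  44  47]
0.0975 (array([0.50947348, 0.05330545]), np.float64(29.245936178392924))
0.0995 (array([0.50916826, 0.05053949]), np.float64(29.563598615916955))
0.1015 (array([0.50860745, 0.04777932]), np.float64(40.393433294886584))
```

View pics/s4.png

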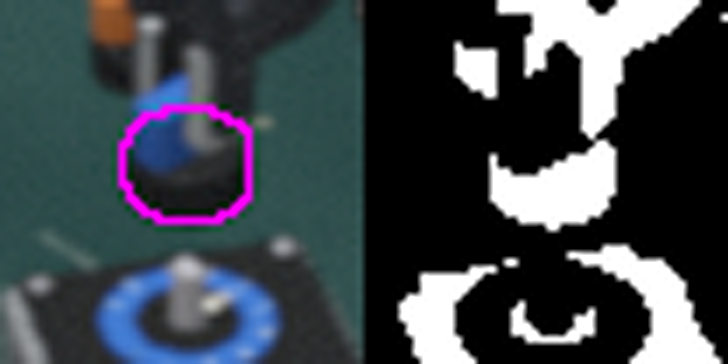

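Call:
arm_command(
  steps=[
    {"x":0.001,"y":0,"z":0.02,"rx":0.2,"ry":-0.2,"rz":0,"jaw":0.005},
    {"x":0.001,"y":0,"z":0.028,"rx":0.2,"ry":-0.2,"rz":0,"jaw":0.005},
    {"x":0.001,"y":0,"z":0.032,"rx":0.2,"ry":-0.2,"rz":0,"jaw":0.005},
    {"x":0.001,"y":0,"z":0.036,"rx":0.2,"ry":-0.2,"rz":0,"jaw":0.005},
    {"x":0.001,"y":0,"z":0.036,"rx":0.2,"ry":-0.2,"rz":0,"jaw":0.005},
  ],
)

```text
time_s: 7.6
eef_pos: [0.5101, 0.0511, 0.0871]
eef_rot: [3.141, 0.001, 0.682]
ft_force: [-0.3, -0.3, 0.7]
width: 0.0128
```

```bash
python3 -c "
from h import *
move(.51,.0505,.0765,39)
o=get_obs();print(o['wrist_torque'].round(2))"
```

```text
t 7.6 pos [0.5101 0.0511 0.0871] yaw [180.    0.   39.1] w 0.0128 F [-0.3 -0.3  0.7] | shift [-0.0005  0.0004  0.0106] rv [0.  0.  0.1]
[-0.13 -0.07  0.03]
```

Call:
arm_command(
  steps=[
    {"x":0,"y":0,"z":0.004,"rx":0,"ry":0,"rz":0,"jaw":0.005},
    {"x":0,"y":0,"z":0.008,"rx":0,"ry":0,"rz":0,"jaw":0.005},
    {"x":0,"y":0,"z":0.0105,"rx":0,"ry":0,"rz":0,"jaw":0.005},
    {"x":0,"y":0,"z":0.0105,"rx":0,"ry":0,"rz":0,"jaw":0.005},
  ],
)

```text
time_s: 8.1
eef_pos: [0.5101, 0.0511, 0.0766]
eef_rot: [3.141, 0.001, 0.683]
ft_force: [0.6, -0.6, 0.0]
width: 0.0127
```

Call:
arm_command(
  steps=[
    {"x":0,"y":0,"z":0.002,"rx":0,"ry":0,"rz":0,"jaw":0.005},
    {"x":0,"y":0,"z":0.004,"rx":0,"ry":0,"rz":0,"jaw":0.005},
    {"x":0,"y":0,"z":0.004,"rx":0,"ry":0,"rz":0,"jaw":0.005},
  ],
)

```text
time_s: 8.48
eef_pos: [0.5103, 0.0511, 0.0732]
eef_rot: [3.14, 0.001, 0.683]
ft_force: [-3.3, -0.0, 9.0]
width: 0.0127
```

The force of 9 N at 73 mm fits the spring with the knob home. Now I'll ease off, open and lift.

Call:
arm_command(
  steps=[
    {"x":0,"y":0,"z":-0.003,"rx":0,"ry":0,"rz":0,"jaw":0.005},
    {"x":0,"y":0,"z":-0.003,"rx":0,"ry":0,"rz":0,"jaw":0.05},
    {"x":0,"y":0,"z":-0.004,"rx":0,"ry":0,"rz":0,"jaw":0.05},
    {"x":0,"y":0,"z":-0.004,"rx":0,"ry":0,"rz":0,"jaw":0.05},
    {"x":0,"y":0,"z":-0.004,"rx":0,"ry":0,"rz":0,"jaw":0.05},
    {"x":0,"y":0,"z":-0.05,"rx":0,"ry":0,"rz":0,"jaw":0.05},
    {"x":0,"y":0,"z":-0.08,"rx":0,"ry":0,"rz":0,"jaw":0.05},
    {"x":0,"y":0,"z":-0.08,"rx":0,"ry":0,"rz":0,"jaw":0.05},
  ],
)

```text
time_s: 9.48
eef_pos: [0.5118, 0.0518, 0.1556]
eef_rot: [3.139, -0.004, 0.683]
ft_force: [0.5, 0.1, -0.1]
width: 0.0499
```

```bash
python3 -c "
from h import *
a=avg('side',2)
for z in(.053,.057,.061,.069): print(z,fitbar('side',a,'blue',(.51,.0505,.68),z))
move(.519,.2777,.1,2);move(.519,.2777,.025,2)
"
```

```text
0.053 (array([0.51001765, 0.0516564 , 0.6836496 ]), np.float64(0.09770794774818273))
0.057 (array([0.50912282, 0.04628619, 0.67947922]), np.float64(0.09919994992981233))
0.061 (array([0.50837786, 0.04064406, 0.68920355]), np.float64(0.10206557406364276))
0.069 (array([0.50696894, 0.029766  , 0.69369767]), np.float64(0.1120330284416548))
t 9.57 pos [0.5101 0.0513 0.153 ] yaw [179.9   0.   39.1] w 0.0499 F [ 1.   0.5 -0.7] | shift [ 0.1498 -0.1701  0.0528] rv [ 0.1 -0.  37.1]
t 9.57 pos [0.5101 0.0513 0.153 ] yaw [179.9   0.   39.1] w 0.0499 F [ 1.   0.5 -0.7] | shift [ 0.1498 -0.1702  0.1278] rv [ 0.1 -0.  37.1]
```

The blue bar fits at z0 = 53 mm, (0.5100, 0.0517), yaw 39°, so it is home. Now the orange knob.

Call:
arm_command(
  steps=[
    {"x":0.15,"y":-0.17,"z":0.03,"rx":0,"ry":0,"rz":36,"jaw":0.05},
    {"x":0.15,"y":-0.17,"z":0.053,"rx":0,"ry":0,"rz":36,"jaw":0.05},
    {"x":0.15,"y":-0.17,"z":0.053,"rx":0,"ry":0,"rz":36,"jaw":0.05},
    {"x":0.15,"y":-0.17,"z":0.053,"rx":0,"ry":0,"rz":36,"jaw":0.05},
    {"x":0.15,"y":-0.17,"z":0.053,"rx":0,"ry":0,"rz":36,"jaw":0.05},
    {"x":0.15,"y":-0.17,"z":0.053,"rx":0,"ry":0,"rz":36,"jaw":0.05},
    {"x":0.15,"y":-0.17,"z":0.053,"rx":0,"ry":0,"rz":36,"jaw":0.05},
    {"x":0.15,"y":-0.17,"z":0.053,"rx":0,"ry":0,"rz":36,"jaw":0.05},
  ],
)

```text
time_s: 10.58
eef_pos: [0.5194, 0.2769, 0.1002]
eef_rot: [3.141, -0.001, 0.053]
ft_force: [-0.4, 1.0, 0.5]
width: 0.0501
```

```bash
python3 -c "
from h import *
move(.5195,.278,.024,3)
a=avg('side',2); print(fitbar('side',a,'orange',(.5195,.278,.05),0.))
f=lambda n,i,X:cv2.resize(i[(v:=proj(n,X)[0].round().astype(int))[1]-30:v[1]+30,v[0]-30:v[0]+30],(390,390),interpolation=cv2.INTER_CUBIC)
save('s5',np.hstack([f('side',a,[.52,.278,.05]),f('side',a,[.51,.05,.06])]).astype(np.uint8))"
```

```text
t 10.57 pos [0.5194 0.2769 0.1002] yaw [180.   -0.    3.1] w 0.0501 F [-0.4  1.   0.5] | shift [ 0.0001 -0.0012  0.0762] rv [ 0.  -0.   0.1]
(array([ 0.52013752,  0.27734808, -0.09789827]), np.float64(0.11212485842243629))
```

View pics/s5.png

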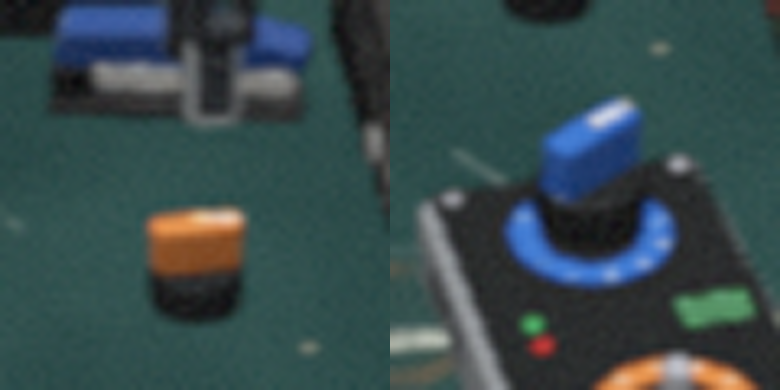

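The left crop shows the orange knob below the finger, bar along x. The right crop shows the blue knob seated on its shaft. Now grasp the orange one.

Call:
arm_command(
  force=50,
  steps=[
    {"x":0,"y":-0.001,"z":0.04,"rx":0,"ry":0,"rz":0,"jaw":0.05},
    {"x":0,"y":-0.001,"z":0.076,"rx":0,"ry":0,"rz":0,"jaw":0.05},
    {"x":0,"y":-0.001,"z":0.076,"rx":0,"ry":0,"rz":0,"jaw":0.05},
    {"x":0,"y":-0.001,"z":0.076,"rx":0,"ry":0,"rz":0,"jaw":0.005},
    {"x":0,"y":-0.001,"z":0.076,"rx":0,"ry":0,"rz":0,"jaw":0.005},
    {"x":0,"y":-0.001,"z":0.076,"rx":0,"ry":0,"rz":0,"jaw":0.005},
    {"x":0,"y":-0.001,"z":0.076,"rx":0,"ry":0,"rz":0,"jaw":0.005},
    {"x":0,"y":-0.001,"z":0.076,"rx":0,"ry":0,"rz":0,"jaw":0.005},
    {"x":0,"y":-0.001,"z":0.076,"rx":0,"ry":0,"rz":0,"jaw":0.005},
  ],
)

```text
time_s: 11.8
eef_pos: [0.5205, 0.279, 0.0262]
eef_rot: [-3.14, -0.004, 0.054]
ft_force: [-0.2, 0.3, 7.2]
width: 0.0127
```

```bash
python3 -c "
from h import *
move(.5195,.278,.15,3); move(.5264,-.0522,.13,2.5)"
```

```text
t 11.8 pos [0.5205 0.279  0.0262] yaw [-179.9   -0.2    3.1] w 0.0127 F [-0.2  0.3  7.2] | shift [-0.0006  0.0008 -0.1238] rv [-0.1 -0.2  0.1]
t 11.8 pos [0.5205 0.279  0.0262] yaw [-179.9   -0.2    3.1] w 0.0127 F [-0.2  0.3  7.2] | shift [-0.0117  0.3309 -0.1044] rv [-0.1 -0.2  0.6]
```

Call:
arm_command(
  steps=[
    {"x":0,"y":0,"z":-0.06,"rx":0,"ry":0,"rz":0,"jaw":0.005},
    {"x":0,"y":0,"z":-0.12,"rx":0,"ry":0,"rz":0,"jaw":0.005},
    {"x":-0.004,"y":0.1,"z":-0.145,"rx":0,"ry":0,"rz":0.6,"jaw":0.005},
    {"x":-0.0115,"y":0.331,"z":-0.145,"rx":0,"ry":0,"rz":0.6,"jaw":0.005},
    {"x":-0.0115,"y":0.331,"z":-0.145,"rx":0,"ry":0,"rz":0.6,"jaw":0.005},
    {"x":-0.0115,"y":0.331,"z":-0.145,"rx":0,"ry":0,"rz":0.6,"jaw":0.005},
    {"x":-0.0115,"y":0.331,"z":-0.145,"rx":0,"ry":0,"rz":0.6,"jaw":0.005},
    {"x":-0.0115,"y":0.331,"z":-0.145,"rx":0,"ry":0,"rz":0.6,"jaw":0.005},
    {"x":-0.0115,"y":0.331,"z":-0.105,"rx":0,"ry":0,"rz":0.6,"jaw":0.005},
    {"x":-0.0115,"y":0.331,"z":-0.105,"rx":0,"ry":0,"rz":0.6,"jaw":0.005},
    {"x":-0.0115,"y":0.331,"z":-0.105,"rx":0,"ry":0,"rz":0.6,"jaw":0.005},
  ],
)

```text
time_s: 13.18
eef_pos: [0.5272, -0.0521, 0.1319]
eef_rot: [-3.14, -0.005, 0.044]
ft_force: [0.3, 0.6, -0.2]
width: 0.0127
```

```bash
python3 -c "
from h import *
move(.5264,-.0522,.0952,2.5); move(.5264,-.0522,.0792,2.5)
a=avg('side',2);b=avg('top',2)
z0=get_obs()['eef_pos'][2]-.0262
u,v=proj('side',[.5264,-.0522,z0+.005])[0]; print(u,v,z0)
for vv in range(int(v)-3,int(v)+8,2): print(vv,int(u)-16,a[vv,int(u)-16:int(u)+17].max(1).round().astype(int))
f=lambda n,i,X:cv2.resize(i[(v:=proj(n,X)[0].round().astype(int))[1]-30:v[1]+30,v[0]-30:v[0]+30],(390,390),interpolation=cv2.INTER_CUBIC)
save('s6',np.hstack([f('side',a,[.526,-.052,.09]),f('top',b,[.526,-.052,.06])]).astype(np.uint8))"
```

```text
t 13.18 pos [ 0.5272 -0.0521  0.1319] yaw [-179.9   -0.3    2.5] w 0.0127 F [ 0.3  0.6 -0.2] | shift [-0.0009  0.0001  0.0367] rv [-0.1 -0.3  0. ]
t 13.18 pos [ 0.5272 -0.0521  0.1319] yaw [-179.9   -0.3    2.5] w 0.0127 F [ 0.3  0.6 -0.2] | shift [-0.001   0.0001  0.0527] rv [-0.1 -0.3  0. ]
306.92852714749137 206.84464042940414 0.10565981762316815
203 290 [ 27  24  25  28  30  26  20  36  74 110 126 124 126 126 124 117 112 106
 102  94  88  84  82  80  82  75  58  54  74  82  82  83  82]
205 290 [42 40 42 34 40 36 42 40 36 36 46 48 50 46 46 46 48 46 50 44 47 48 50 47
 45 38 33 52 72 80 83 81 83]
207 290 [174 154 144 142 152 164 180 163  94  30  35  37  39  40  48  60  65  70
  66  55  54  46  42  34  32  29  33  50  72  84  82  85  83]
209 290 [206 206 206 206 207 211 208 174  96  36  27  28  28  30  30  30  36  36
  36  25  18  25  34  29  35  20  25  42  71  86  88  84  82]
211 290 [68 76 82 84 78 71 60 50 38 36 32 30 30 32 30 28 28 26 26 28 28 24 30 20
 36 54 61 48 55 76 88 84 84]
213 290 [ 46  50  46  48  44  50  47  42  46  48  42  36  33  30  30  32  26  27
  25  32  42  48  60  89 122 142 134 102  58  60  80  88  84]
```

View pics/s6.png

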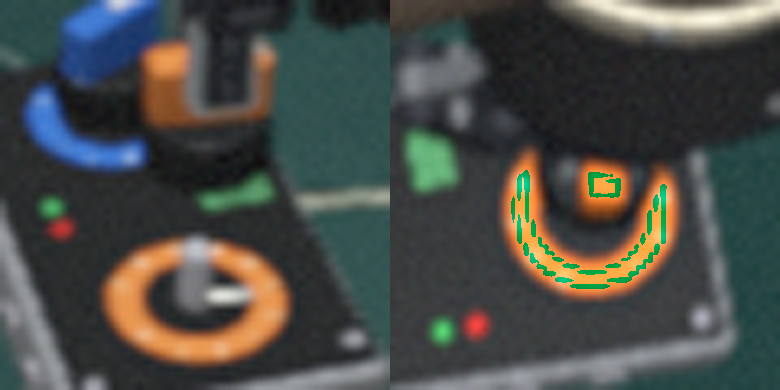

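Side crop: the orange knob hangs just above its shaft with the blue one seated. The skirt centre is at column 307.8 against 306.9 for the target, so I shift about -1.2 mm in x and descend.

Call:
arm_command(
  steps=[
    {"x":-0.0012,"y":0,"z":0.02,"rx":0,"ry":-0.3,"rz":0,"jaw":0.005},
    {"x":-0.0012,"y":0,"z":0.032,"rx":0,"ry":-0.3,"rz":0,"jaw":0.005},
    {"x":-0.0012,"y":0,"z":0.038,"rx":0,"ry":-0.3,"rz":0,"jaw":0.005},
    {"x":-0.0012,"y":0,"z":0.042,"rx":0,"ry":-0.3,"rz":0,"jaw":0.005},
    {"x":-0.0012,"y":0,"z":0.042,"rx":0,"ry":-0.3,"rz":0,"jaw":0.005},
  ],
)

```text
time_s: 14.0
eef_pos: [0.5263, -0.0522, 0.0898]
eef_rot: [-3.14, 0.0, 0.044]
ft_force: [1.9, -3.8, -1.1]
width: 0.0127
```

Call:
arm_command(
  steps=[
    {"x":0,"y":0,"z":0.004,"rx":0,"ry":0,"rz":0,"jaw":0.005},
    {"x":0,"y":0,"z":0.008,"rx":0,"ry":0,"rz":0,"jaw":0.005},
    {"x":0,"y":0,"z":0.0105,"rx":0,"ry":0,"rz":0,"jaw":0.005},
    {"x":0,"y":0,"z":0.0105,"rx":0,"ry":0,"rz":0,"jaw":0.005},
  ],
)

```text
time_s: 14.5
eef_pos: [0.5264, -0.0524, 0.0792]
eef_rot: [-3.141, 0.0, 0.045]
ft_force: [2.2, -4.2, -1.3]
width: 0.0124
```

Call:
arm_command(
  force=80,
  steps=[
    {"x":0,"y":0,"z":0.002,"rx":0,"ry":0,"rz":0,"jaw":0.005},
    {"x":0,"y":0,"z":0.004,"rx":0,"ry":0,"rz":0,"jaw":0.005},
    {"x":0,"y":0,"z":0.005,"rx":0,"ry":0,"rz":0,"jaw":0.005},
    {"x":0,"y":0,"z":0.005,"rx":0,"ry":0,"rz":0,"jaw":0.005},
  ],
)

```text
time_s: 15.0
eef_pos: [0.5266, -0.0524, 0.075]
eef_rot: [-3.141, -0.001, 0.045]
ft_force: [-3.2, -3.3, 11.3]
width: 0.0117
```

Call:
arm_command(
  steps=[
    {"x":0,"y":0,"z":0.002,"rx":0,"ry":0,"rz":0,"jaw":0.005},
    {"x":0,"y":0,"z":0.002,"rx":0,"ry":0,"rz":0,"jaw":0.005},
    {"x":0,"y":0,"z":0.002,"rx":0,"ry":0,"rz":0,"jaw":0.005},
    {"x":0,"y":0,"z":0.002,"rx":0,"ry":0,"rz":0,"jaw":0.005},
  ],
)

```text
time_s: 15.5
eef_pos: [0.5268, -0.0525, 0.0748]
eef_rot: [-3.141, -0.002, 0.046]
ft_force: [-6.0, -1.9, 18.0]
width: 0.0119
```

```bash
python3 -c "
from h import *
move(.5264,-.0522,.075,2.5)
a=avg('side',2)
print(fitbar('side',a,'blue',(.51,.0505,.68),.053))
f=lambda n,i,X:cv2.resize(i[(v:=proj(n,X)[0].round().astype(int))[1]-40:v[1]+40,v[0]-40:v[0]+40],(560,560),interpolation=cv2.INTER_CUBIC)
save('s7',f('side',a,[.52,-.03,.06]).astype(np.uint8))"
```

```text
t 15.5 pos [ 0.5268 -0.0525  0.0748] yaw [-1.8e+02 -1.0e-01  2.6e+00] w 0.0119 F [-6.  -1.9 18. ] | shift [-0.0004 -0.0003 -0.0003] rv [-0.  -0.1  0.1]
(array([0.50797716, 0.05040013, 0.78766469]), np.float64(0.12420463283352556))
```

View pics/s7.png

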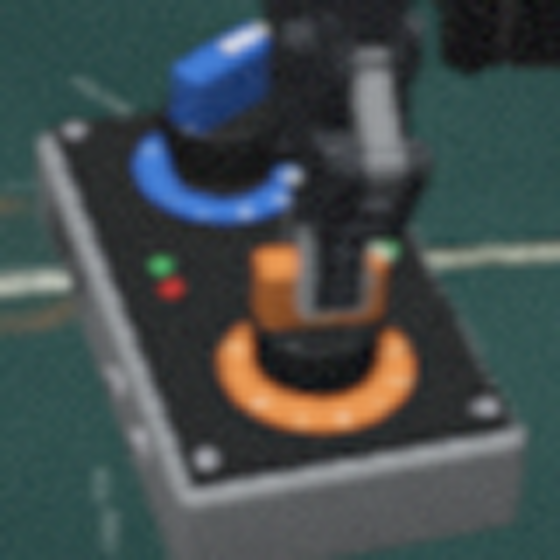

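The side view shows both knobs seated and the orange one pressed. The force rose to 18 N with almost no further travel, so it is at the stop. I'm handing in.

```bash
python3 -c "
from h import *
print(r.hand_in())"
```

```text
the job is handed in; nothing more can be done
None
```

I fitted the blue knob first and let it go. Then I fitted the orange knob and handed the job in with the gripper still pressing it fully in. The run took about 15.5 s of the 54 s allowed; no verdict was reported.

- **Blue knob:** The press gave about 9 N near the end of the spring travel. After release the camera fit had the knob at its home height, about 1 mm from the shaft I had measured, with its bar at 39° like the shaft's flat. A later fit read 45° and about 2 mm off, but the gripper hid part of the knob then, so I put that down to the obstruction.
- **Orange knob:** It slid on without vertical resistance, then moved about 4.4 mm against the spring. The force then rose from 11 N to 18 N with almost no further travel, so I take it to be at the stop. The grip was set to 80 N and the tool was at 2.6°, against about 2.5° measured for the shaft.
- **Checks that disagreed:** The two cameras differed by about 2 mm throughout. The side camera's angle fit for the loose orange knob was poor (-6° against 3° from above), so I used the top camera there.
- **Bystanders:** The arm never worked near the screwdriver, usb stick or tape roll. I did not measure them again at the end.

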